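# Loupe check of a cup fresh from the mould

## Robot

A 6-joint arm with a two-finger parallel gripper is mounted at the origin on the work surface. World frame = base frame: x ahead of the robot, y to its left, z up, the work surface at z = 0. Lengths are in mm, angles in rad, forces in N, time in s.
With the tool pointing down it reaches from about 225 to 875 mm from the base axis. Payload 3.4 kg.
Tool frame: the origin (TCP) lies between the finger pads; the fingertips stand 11 mm ahead of it and the grasp point (between the pads) lies 8 mm behind it (arm.tip_reach is the z of the fingertips in the tool frame, in mm); z points along the fingers, y is the line along which they close (so a half turn about z gives the same grasp; the last joint's range is limited). The gripper opens to 85 mm and grips with 20 to 120 N. Pads are 22 mm wide; open, the fingers measure 114 mm over their backs; the gripper's body (76 mm by 85 mm) begins 54 mm behind the grasp point. The pads swing forward as they close: fully open they stand 13 mm farther back than shut.
Start: joints at [1.204, 0.276, 1.505, -0, 1.361, -0.121], TCP at [139.931, 557.746, 242.328] pointing down, gripper open.
Joint ranges: [-2.89, 2.89], [-0.75, 2.08], [0.22, 2.7], [-1.18, 4.32], [0.11, 2.71], [-2.7, 2.7]. Speed limits (rad/s): [2.57, 2.57, 3.14, 3.14, 3.14, 3.14].

## Interface

Orientations are given as a rotation vector (axis times angle).
In Python, from cell import arm gives the robot as it stands.
- The arm moves only by the shell command python3 -m pendant 'ROWS'. ROWS is JSON, one flat list of numbers, 7 for each row, row after row: the shift along the world's x, y, z normalised to -1 to 1, where 1 is 0.02 m, then the turn, a rotation vector about the world's x, y, z normalised to -1 to 1, where 1 is 4 degrees, then the opening, from -1 (shut) to 1 (fully open). In form: [tx, ty, tz, rx, ry, rz, jaw, tx, ty, tz, rx, ry, rz, jaw, ...]. A call has 1 to 20 rows; each row shifts and turns the commanded pose from where the row before left it; what a row does not reach is not made up. A row lasts 1/10 s, in which the tool goes at most 50 mm and 8.59 degrees, less where a joint would pass 70% of its speed; a pose out of reach is approached as far as the arm can. A call with a number of a shift or a turn outside -1 to 1 is refused whole. A call with a gripper value outside its range is refused whole. The fingers move at their own pace and stop on an object; the grip force is fixed at half the most. Time passes only in rows, so rows that do not move let the fingers close. It gives the time, the measured TCP pose, the force, the opening and the grip force at its end, in the units of the state.
- arm.get_obs(): the state, without advancing time (a new reading comes with each control period).
- arm.snapshot(name): name is "scene" or "top" or "wrist"; returns a dict with "color" (420x560x3 uint8, red, green, blue), "vertical_fov" (degrees; the focal length in pixels is half the picture's height over the tangent of half this angle, whatever the lens; pixels are square), "cx", "cy" (the principal point, pixels), "extrinsics" (4x4, takes a point from world to camera coordinates). Camera axes: x right, y down, z forward; pixel columns grow to the right and rows downward; lengths in mm; the calibration is good to about 2 mm. A picture is of the moment at which its call begins. There is no depth.
- arm.sign_off(): hands the job in; it is judged then, once.
The state is a dict: "time_s": time; "joints": joint angles; "joint_vel": joint speeds; "joint_torque": joint torques, N m; "eef_pos": TCP position; "orientation": TCP orientation; "contact_force": force on the tool from outside, world axes, zero at the start; "wrist_torque": the same for the moment, N m; "finger_gap": finger opening in mm; "gripper_force": force on a finger pad.
Only numpy, scipy, OpenCV 4.12 (cv2) and the standard library are available. Lean on these libraries where they do the work, as an engineer would, in place of code of your own. Each camera call takes 0.05 s, during which the arm holds its last target. There are 200 camera calls.

## Task

Lift the freshly pressed wooden cup out of the open mould and set it down gently, upright, on the clear part of the dark stone inspection plate. Then take the loupe by its handle and hold it level and still over the middle of that cup, with the lens at the height of the pointer tip on the height gauge, which is already set to the loupe's focal height; finish while still holding it there, touching nothing with it. Leave the gauge's setting and everything else on the table alone.

Things in the scene. Friction and masses are not known exactly. Their poses are not given: they have to be found in the camera images.
- cup: The cup to inspect: small round pinch cup of plain brown pressed wood, 38 mm high, open at the top. Outside diameter 54 mm over its upper 24 mm (straight wall 4.5 mm thick), tapering below that to 42 mm at the foot. 45 g. Stands at first in the mould cavity, 14 mm deep in it, so that the straight 24 mm stand above the mould's top face. Origin: middle of the foot's underside; z up through the mouth.
- mould: Fixed lower half of a steel press mould: 150 x 150 mm block, top face 50 mm above the table, on a 180 (x) x 150 (y) x 15 mm clamp plate. Origin: under the middle, on the table; z up. One round tapered cavity in the middle, about 57 mm wide at its mouth and 14 mm deep. Four guide pins, 14 mm across, stand 22 mm above the top face at (+-57, +-57) mm from the middle.
- plate: Fixed inspection plate of dark grey stone, 200 (its x) x 150 (its y) mm, flat top 40 mm above the table. Origin: under the middle, on the table; z up. The height gauge stands at its +x end, away from the robot. The rest is clear: a cup stands well with its middle anywhere from x = -70 to +15 mm, y = -50 to +50 mm; x about -35 mm leaves room for a gripper before the gauge's pointer.
- gauge_tip (a point): Tip of the level pointer (scriber, 8 mm wide) of the height gauge; its height is the height for the lens. It points to plate -x, its tip at about x = +18 mm of the plate, 95 to 140 mm above the plate's top. The slide holds by friction and is already set.
- loupe: Handled loupe lying flat on the table, about 130 g: black handle 100 long x 18 wide x 18 mm high from x = -55 to +45 mm, then a short 11 mm round neck, then the round lens in a steel rim, 72 mm across and 12 mm high, centred at x = +88 mm. Balances near x = +45 mm. Origin: underside of the handle, near its middle; x runs along the handle to the lens, z up, square to the lens.
- loupe_lens (a point): Centre of the loupe's lens, 6 mm above the loupe's underside.
- loupe_grip (a point): Middle of the loupe's handle, 9 mm above its underside: the loupe's origin raised 9 mm.
- cup_b: Bystander: finished cup of the same shape standing on the table beyond the mould. Origin under its middle.
- cup_c: Bystander: second finished cup, beside the first. Origin under its middle.
- drift: Bystander: brass bar 12 x 90 x 12 mm lying on the table on the robot's side of the mould, long way along its y. Origin under its middle.
- case: Bystander: closed grey loupe case 85 x 100 x 20 mm lying on the table beyond the loupe's lens. Origin under its middle.
- ladle: Bystander: dark wooden spoon 240 mm long lying at the left of the table.
- bowl: Bystander: dark wooden bowl 150 mm across, 55 mm high, at the right of the table. Origin under its middle.
- gauge: Fixed steel height gauge standing on the inspection plate: base 46 x 75 x 30 mm high, upright beam to 204 mm above the plate, a slide with the pointer on it. Origin: under the middle of its base, on the plate's top; axes as the plate's.
Things that resemble listed ones, but are neither listed nor needed, are in the scene too. What is shaped like the plate but green or purple is not meant.

How it is judged (in metres and radians):
On the way, in this order (a step that is already met when the one before it is completed fails the run):
1. the cup is lifted clear out of the mould cavity (z of cup in the frame of mould above 0.055 m and contact force between the fingers and cup above 0.3 N), for 0.1 s.
2. the cup stands upright, let go and at rest on the clear part of the inspection plate (x of cup in the frame of plate between -0.085 and 0.05 m and y of cup in the frame of plate between -0.065 and 0.065 m and z of cup in the frame of plate between 0.036 and 0.044 m and angle between cup's own z axis and vertical below 0.1 rad and contact force between the fingers and cup below 0.1 N and linear speed of cup below 0.03 m/s), for 0.2 s.
3. the loupe is lifted by the gripper (height (world z) of loupe above 0.05 m and contact force between the fingers and loupe above 0.3 N), for 0.2 s.
At the end, for the whole second after the job is handed in: Cup at rest, upright (0.1 rad), on the clear part of the plate; loupe held by its handle and nothing else, lens within 15 mm horizontally of the cup's middle and 8 mm of the pointer tip's height, level within 0.12 rad (7 degrees), still (x of cup in the frame of plate between -0.085 and 0.05 m and y of cup in the frame of plate between -0.065 and 0.065 m and z of cup in the frame of plate between 0.036 and 0.044 m and angle between cup's own z axis and vertical below 0.1 rad and linear speed of each of cup, loupe below 0.03 m/s and horizontal distance between loupe_lens and cup below 0.015 m and z of loupe_lens in the frame of gauge_tip between -0.008 and 0.008 m and angle between loupe's own z axis and vertical below 0.12 rad and angular speed of loupe below 0.2 rad/s and contact force between the fingers and loupe above 0.5 N and x of the grasp point in the frame of loupe below 0.05 m and contact force between loupe and plate below 0.1 N and contact force between loupe and cup below 0.1 N and contact force between loupe and mould below 0.1 N and contact force between loupe and cup_b below 0.1 N and contact force between loupe and cup_c below 0.1 N and contact force between loupe and bowl below 0.1 N and contact force between loupe and gauge below 0.1 N); the arm keeps its last pose, push and grip.
It fails at once if the cup is dropped (let go in the air more than about 20 mm above the plate) (z of cup in the frame of plate above 0.055 m and z of cup in the frame of mould above 0.055 m and contact force between the fingers and cup below 0.05 N and linear speed of cup above 0.3 m/s).
It fails at once if the height gauge's setting is disturbed (pointer moved more than 3 mm) (distance of gauge_tip from where it was at the start of the episode above 0.003 m).
It fails at once if a bystander is moved more than 20 mm (distance of any of cup_b, cup_c, drift, case, ladle, bowl from where it was at the start of the episode above 0.02 m).
It also fails if it takes over 69 s, if anything falls off the work surface, if the arm or the gripper's body presses on something with over 40 N, if the wrist force passes 120 N, or if a joint passes its speed limit or range.

## Working session

There is one attempt and no reset: what is moved stays moved. The work goes in short steps, Python scripts to look and compute and a shell command to move; the robot and the scene stay as the last step left them, time stands still between calls to the robot, and variables do not carry over. Pictures are saved under pics/ and viewed, at most 10 in all, crops included, and the job is handed in when it is done.

```bash
mkdir -p pics
cat > h.py <<'E'
import numpy as np,cv2,pickle
from cell import arm
def snap(n,f):
    s=arm.snapshot(n); cv2.imwrite(f'pics/{f}.png',s['color'][:,:,::-1]); pickle.dump(s,open(f'pics/{f}.pkl','wb')); return s
def load(f): return pickle.load(open(f'pics/{f}.pkl','rb'))
def ray(s,u,v):
    f=210/np.tan(np.radians(s['vertical_fov'])/2);E=np.array(s['extrinsics']);R=E[:3,:3]
    return -R.T@E[:3,3], R.T@np.array([(u-s['cx'])/f,(v-s['cy'])/f,1])
def at(s,u,v,z):
    c,d=ray(s,u,v); return c+d*(z-c[2])/d[2]
def proj(s,p):
    f=210/np.tan(np.radians(s['vertical_fov'])/2);E=np.array(s['extrinsics']);q=E[:3,:3]@np.array(p)+E[:3,3]
    return q[:2]/q[2]*f+[s['cx'],s['cy']]
def tri(a,ua,b,ub):
    c1,d1=ray(a,*ua);c2,d2=ray(b,*ub)
    t=np.linalg.lstsq(np.c_[d1,-d2],c2-c1,rcond=None)[0];p,q=c1+d1*t[0],c2+d2*t[1]
    return (p+q)/2,np.linalg.norm(p-q)
E
python3 - <<'E'
from h import *
for n in('scene','top'):
    s=snap(n,n+'0');print(n,ray(s,280,210),s['vertical_fov'])
print(arm.get_obs())
a=cv2.imread('pics/scene0.png');b=cv2.imread('pics/top0.png')
E
```

```text
scene (array([1268.00358034,  531.84931943, 1022.10486966]), array([-0.59150409, -0.42161229, -0.68732663])) 57.3164504907057
top (array([ 282.11652399,  -11.5197138 , 1302.19557476]), array([ 0.1922106 , -0.00597157, -0.98141687])) 54.118455310141876
{'time_s': 0.1, 'joints': array([ 1.20400377e+00,  2.76557076e-01,  1.50599620e+00, -6.21240604e-06,
        1.36074263e+00, -1.20961666e-01]), 'joint_vel': array([-0.00128177, -0.00180844, -0.00439162, -0.00221912, -0.0023749 ,
       -0.00023118]), 'joint_torque': array([ 1.51031516e-03, -4.17694938e+01, -2.46407926e+01, -2.05686897e-04,
        5.89998672e-03,  1.14395056e-05]), 'eef_pos': array([139.75319848, 557.28411193, 241.51589655]), 'orientation': array([-3.85126789e-01, -3.11748746e+00,  2.59826691e-03]), 'contact_force': array([ 0.50705403, -0.30789563, -0.76091794]), 'wrist_torque': array([ 0.01575171,  0.01322795, -0.03857728]), 'gripper_force': 0.0, 'finger_gap': 85.7469320987708}
```

View pics/scene0.png

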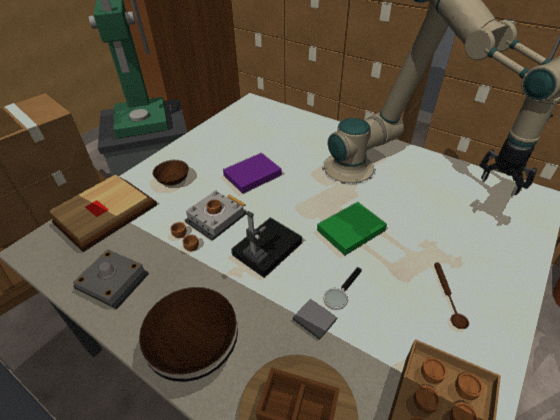

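View pics/top0.png

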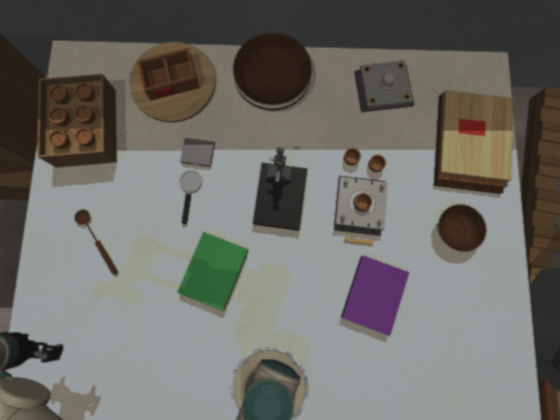

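The scene view shows the cup in the mould (214,206), the black plate with gauge (267,245), and the loupe (345,290). In the top view these are at (362,202), (281,196) and (188,195).

What could be taken for the cup, in top-view pixels: the bystander cups (352,157) and (377,163), the six cups in the tray (72,115), and the bowl (462,228). The closed mould (385,85) could pass for the mould, and the green (214,270) and purple (375,295) plates for the plate. I choose the cup in the open mould and the dark plate, and check both in a crop.

Run:
```python
from h import *
a=cv2.imread('pics/top0.png');b=cv2.imread('pics/scene0.png')
c=cv2.resize(a[140:255,250:400],None,fx=5,fy=5,interpolation=cv2.INTER_CUBIC)
cv2.imwrite('pics/c1.png',c)
d=cv2.resize(b[180:320,180:370],None,fx=4.2,fy=4.2,interpolation=cv2.INTER_CUBIC)
cv2.imwrite('pics/c2.png',d)
e=cv2.resize(a[135:235,150:240],None,fx=6,fy=6,interpolation=cv2.INTER_CUBIC)
cv2.imwrite('pics/c3.png',e)
```

```text
(no output)
```

View pics/c1.png

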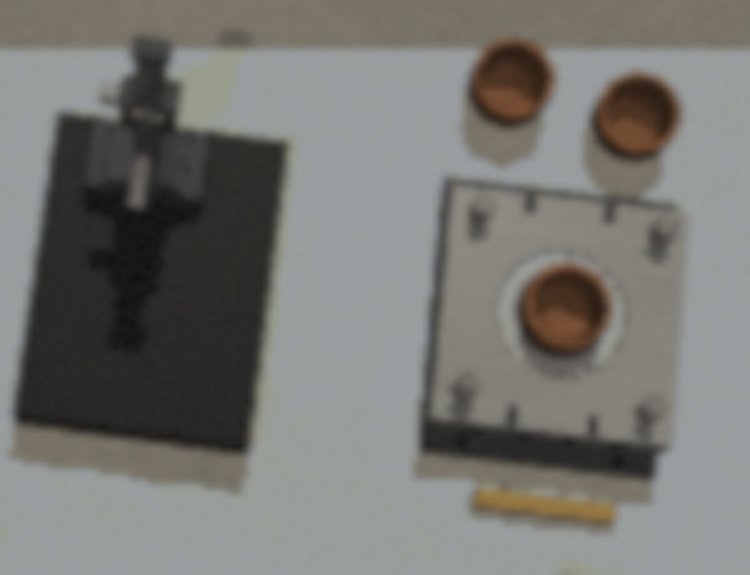

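View pics/c2.png

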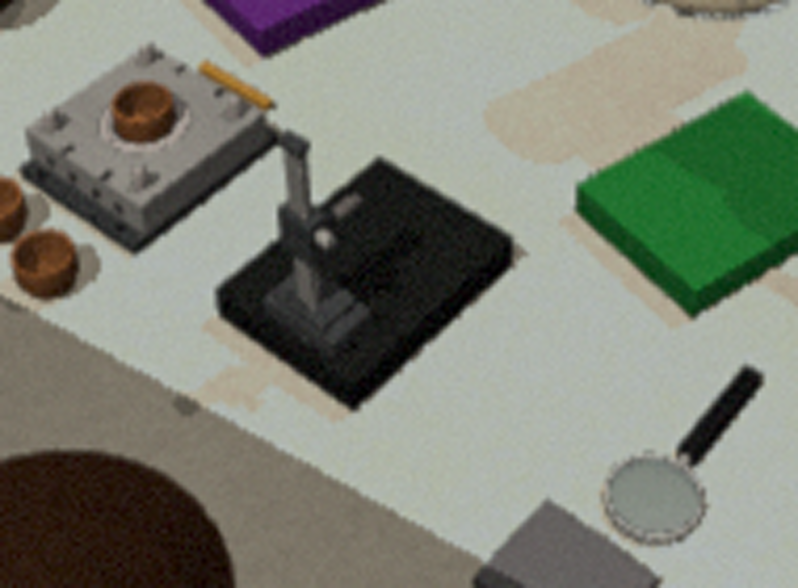

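View pics/c3.png

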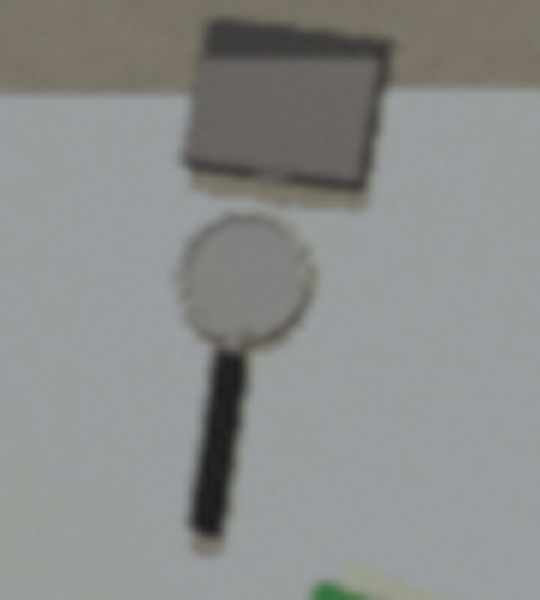

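```bash
cat > m.py <<'E'
from h import *
t=load('top0');s=load('scene0')
A=lambda x,y:(250+(x+.5)/5-.5,140+(y+.5)/5-.5)
B=lambda x,y:(180+(x+.5)/4.2-.5,180+(y+.5)/4.2-.5)
C=lambda x,y:(150+(x+.5)/6-.5,135+(y+.5)/6-.5)
np.set_printoptions(precision=1,suppress=True)
P=lambda *a:print(*a)
P('cup',at(t,*A(566,308),74),at(s,*B(143,100),74))
w=[at(t,*A(*p),74) for p in((522,308),(609,308))];P('cup dia',np.linalg.norm(w[0]-w[1]))
pc=[at(t,*A(*p),40) for p in((60,115),(288,141),(248,452),(17,420))]
P('plate',np.mean(pc,0),[np.linalg.norm(pc[i]-pc[i-1]) for i in range(4)],[np.degrees(np.arctan2(*(pc[i]-pc[j])[1::-1])) for i,j in((0,3),(1,2),(0,1),(3,2))])
ps=[at(s,*B(*p),40) for p in((380,160),(512,240),(352,393),(218,294))]
P('plate s',np.mean(ps,0))
mc=[at(t,*A(*p),50) for p in((447,178),(688,207),(668,450),(427,415))]
P('mould',np.mean(mc,0),[np.linalg.norm(mc[i]-mc[i-1]) for i in range(4)],[np.degrees(np.arctan2(*(mc[i]-mc[j])[1::-1])) for i,j in((0,3),(1,2),(0,1),(3,2))])
P('tip',tri(t,A(133,208),s,B(360,199)))
P('lens',at(t,*C(247,280),12),at(s,*B(655,494),12))
P('h',at(t,*C(232,353),18),at(t,*C(206,535),18),'s',at(s,*B(754,376),18),at(s,*B(688,452),18))
P('cups',at(t,*A(512,78),38),at(t,*A(638,114),38))
E
python3 m.py
```

```text
cup [ 557.5 -271.3   74. ] [ 558.8 -272.3   74. ]
cup dia 53.187942751896834
plate [575.8 -18.8  40. ] [np.float64(199.35826859578827), np.float64(146.77786870655794), np.float64(202.39485007607587), np.float64(144.75536150448156)] [np.float64(-5.64660460246584), np.float64(-6.2197526771868645), np.float64(84.90706354691496), np.float64(83.71687297613346)]
plate s [583.3 -13.4  40. ]
mould [ 560.8 -271.    50. ] [np.float64(152.48516636019485), np.float64(152.31509577603526), np.float64(155.76494667337423), np.float64(149.14525388711763)] [np.float64(-4.692737640465722), np.float64(-5.888054241845736), np.float64(84.5486095775055), np.float64(83.28514646853962)]
tip (array([596.5,  -5.5, 135.7]), np.float64(0.7799658642229488))
lens [621.3 272.6  12. ] [624.4 276.1  12. ]
h [579.2 276.4  18. ] [480.4 283.2  18. ] s [490.8 289.2  18. ] [582.2 280.2  18. ]
cups [ 716.2 -246.    38. ] [ 694.4 -326.6   38. ]
```

```bash
python3 -c "
from cell import arm;print(arm.tip_reach)"; python3 -m pendant '[0.5,-1,0,0,0,0.11,1, 0.5,-1,0,0,0,0.11,1, 0.5,-1,0,0,0,0.11,1, 0.5,-1,0,0,0,0.11,1, 0.5,-1,0,0,0,0.11,1, 0.5,-1,0,0,0,0.11,1, 0.5,-1,0,0,0,0.11,1, 0.5,-1,0,0,0,0.11,1, 0.5,-1,0,0,0,0.11,1, 0.5,-1,0,0,0,0.11,1, 0.5,-1,0,0,0,0.11,1, 0.5,-1,0,0,0,0.11,1, 0.5,-1,0,0,0,0.11,1, 0.5,-1,0,0,0,0.11,1, 0.5,-1,0,0,0,0.11,1, 0.5,-1,0,0,0,0.11,1, 0.5,-1,0,0,0,0.11,1, 0.5,-1,0,0,0,0.11,1, 0.5,-1,0,0,0,0.11,1, 0.5,-1,0,0,0,0.11,1]'; python3 -m pendant '[0.5,-1,0,0,0,0,1, 0.5,-1,0,0,0,0,1, 0.5,-1,0,0,0,0,1, 0.5,-1,0,0,0,0,1, 0.5,-1,0,0,0,0,1, 0.5,-1,0,0,0,0,1, 0.5,-1,0,0,0,0,1, 0.5,-1,0,0,0,0,1, 0.5,-1,0,0,0,0,1, 0.5,-1,0,0,0,0,1, 0.5,-1,0,0,0,0,1, 0.5,-1,0,0,0,0,1, 0.5,-1,0,0,0,0,1, 0.5,-1,0,0,0,0,1, 0.5,-1,0,0,0,0,1, 0.5,-1,0,0,0,0,1, 0.5,-1,0,0,0,0,1, 0.5,-1,0,0,0,0,1, 0.5,-1,0,0,0,0,1, 0.5,-1,0,0,0,0,1]'
```

```text
11.0
time_s: 2.1
eef_pos: [339.9, 156.8, 242.1]
orientation: [-0.144, -3.138, 0.0]
contact_force: [0.8, -0.1, 0.3]
finger_gap: 85.2
gripper_force: 0.0
time_s: 4.1
eef_pos: [540.3, -243.4, 241.9]
orientation: [-0.145, -3.138, -0.001]
contact_force: [0.2, 0.1, -0.1]
finger_gap: 85.2
gripper_force: 0.0
```

```bash
python3 -m pendant '[0.45,-0.7,-1,0,0,0,1, 0.45,-0.73,-1,0,0,0,1, 0,0,-1,0,0,0,1, 0,0,-1,0,0,0,1, 0,0,0,0,0,0,1]'; python3 -c "
from h import *
s=snap('wrist','w1');print(ray(s,280,210),proj(s,[558,-272,74]))"
```

```text
time_s: 4.6
eef_pos: [556.1, -270.1, 158.8]
orientation: [-0.145, -3.132, -0.006]
contact_force: [-0.1, -0.1, 0.5]
finger_gap: 85.5
gripper_force: 0.0
(array([ 474.83803686, -263.92074174,  289.92323245]), array([ 0.31326096, -0.02460775, -0.9493584 ])) [277.7575403  228.69298456]
```

View pics/w1.png

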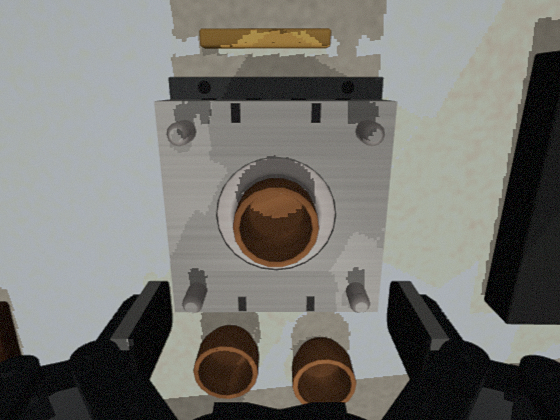

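The rim centre shows at (276,226) against a predicted (278,229), so the cup estimate holds within about 1–2 mm. The jaws straddle it clear of the pins.

```bash
python3 -c "
from h import *
print(at(load('w1'),276,226,74),arm.get_obs()['eef_pos'])"; python3 -m pendant '[0.05,-0.08,-1,0,0,0,1, 0.05,-0.05,-1,0,0,0,1, 0,0,-1,0,0,0,1, 0,0,-1,0,0,0,1, 0,0,-0.4,0,0,0,1, 0,0,-0.2,0,0,0,1, 0,0,0,0,0,0,1]'
```

```text
[ 556.14035029 -272.90656498   74.        ] [ 557.08543754 -270.59073537  160.71029068]
time_s: 5.35
eef_pos: [560.4, -273.7, 70.9]
orientation: [0.145, 3.137, -0.001]
contact_force: [-0.1, -1.0, 0.2]
finger_gap: 85.2
gripper_force: 0.0
```

```bash
python3 -m pendant '[-0.12,0.06,-0.2,0,0,0,1, 0,0,-0.2,0,0,0,1, 0,0,0,0,0,0,1, 0,0,0,0,0,0,-0.2, 0,0,0,0,0,0,-0.2, 0,0,0,0,0,0,-0.2, 0,0,0,0,0,0,-0.2, 0,0,0,0,0,0,-0.2, 0,0,0,0,0,0,-0.2, 0,0,0,0,0,0,-0.2]'
```

```text
time_s: 6.35
eef_pos: [557.9, -272.4, 63.2]
orientation: [0.145, 3.137, -0.001]
contact_force: [-1.8, 0.9, 5.4]
finger_gap: 52.6
gripper_force: 62.8
```

```bash
python3 -m pendant '[0,0,0.2,0,0,0,-0.2, 0,0,0.4,0,0,0,-0.2, 0,0,0.6,0,0,0,-0.2, 0,0,0.8,0,0,0,-0.2, 0,0,0.8,0,0,0,-0.2, 0,0,0.8,0,0,0,-0.2, 0,0,0.4,0,0,0,-0.2,0,0,0,0,0,0,-0.2]'; python3 -m pendant '[0,0.3,0,0,0,0,-0.2, -0.1,0.6,0,0,0,0,-0.2, -0.1,0.8,0,0,0,0,-0.2, -0.1,0.8,0,0,0,0,-0.2, -0.1,0.8,0,0,0,0,-0.2, -0.1,0.8,0,0,0,0,-0.2, -0.1,0.8,0,0,0,0,-0.2, -0.1,0.8,0,0,0,0,-0.2, -0.1,0.8,0,0,0,0,-0.2, -0.1,0.8,0,0,0,0,-0.2, -0.1,0.8,0,0,0,0,-0.2, -0.1,0.8,0,0,0,0,-0.2, -0.1,0.8,0,0,0,0,-0.2, 0,0.8,0,0,0,0,-0.2, 0,0.8,0,0,0,0,-0.2, 0,0.8,0,0,0,0,-0.2, 0,0.6,0,0,0,0,-0.2, 0,0.2,0,0,0,0,-0.2, 0,0,0,0,0,0,-0.2, 0,0,0,0,0,0,-0.2]'
```

```text
time_s: 7.15
eef_pos: [558.4, -272.8, 144.2]
orientation: [0.145, 3.135, -0.003]
contact_force: [0.2, -0.1, -0.0]
finger_gap: 52.4
gripper_force: 62.7
time_s: 9.15
eef_pos: [533.7, -14.6, 142.3]
orientation: [0.145, 3.138, -0.001]
contact_force: [-0.1, -0.0, -1.0]
finger_gap: 52.8
gripper_force: 62.7
```

```bash
python3 -m pendant '[0,0,-0.4,0,0,0,-0.2, 0,0,-0.8,0,0,0,-0.2, 0,0,-0.8,0,0,0,-0.2, 0,0,-0.8,0,0,0,-0.2, 0,0,-0.4,0,0,0,-0.2, 0,0,-0.2,0,0,0,-0.2, 0,0,-0.1,0,0,0,-0.2, 0,0,0,0,0,0,-0.2, 0,0,0,0,0,0,-0.2]'; python3 -c "
from h import *
snap('scene','s2')
c=cv2.imread('pics/s2.png')[180:290,200:330];cv2.imwrite('pics/c4.png',cv2.resize(c,None,fx=5,fy=5,interpolation=2))"
```

```text
time_s: 10.05
eef_pos: [534.0, -14.4, 72.9]
orientation: [0.145, 3.137, -0.0]
contact_force: [-0.3, 1.1, 0.0]
finger_gap: 52.7
gripper_force: 62.7
```

View pics/c4.png

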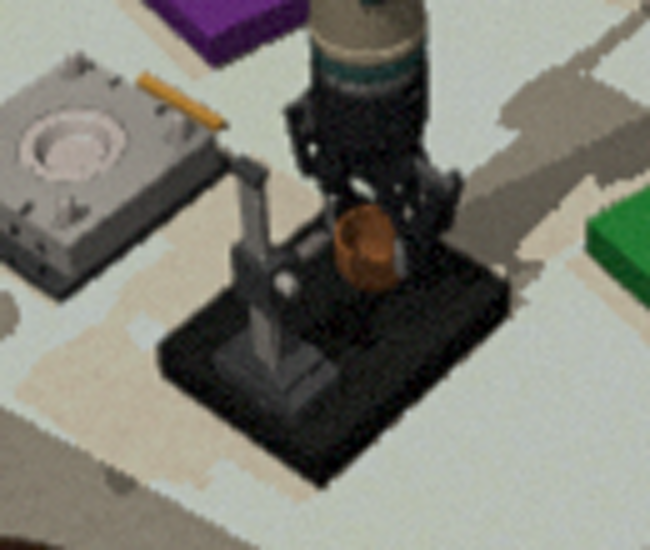

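The crop shows the cup held over the plate at (368,245), but its mouth seems tipped towards the gauge. I check with the wrist camera.

```bash
python3 -c "
from h import *
s=snap('wrist','w2')
a=cv2.imread('pics/w2.png')
print(proj(s,[534,-14.4,60]))
b=cv2.imread('pics/s2.png')[205:260,250:310];b=cv2.resize(b,(460,420),interpolation=2)
a=a[100:420,110:450];a=cv2.resize(a,(340,320))
cv2.imwrite('pics/c5.png',np.hstack([b,np.vstack([a,np.zeros((100,340,3),np.uint8)])]))"
```

```text
[281.42243196 284.23516923]
```

View pics/c5.png

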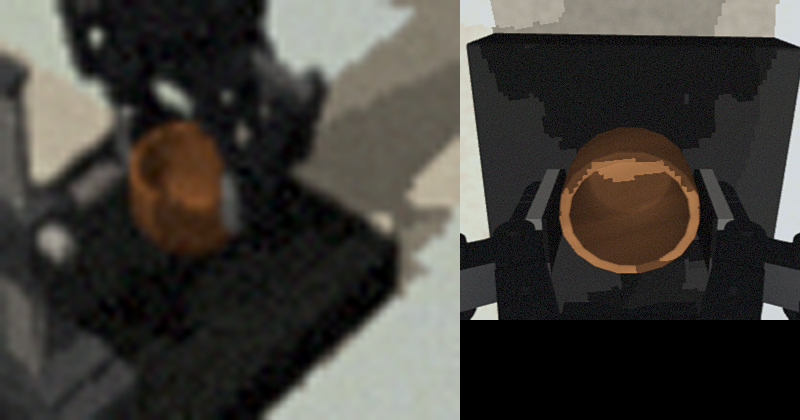

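```bash
python3 -c "
from h import *
from scipy.optimize import least_squares
s=load('w2')
def f(p,full=0):
    x,y,z,t=p; th=np.linspace(0,2*np.pi,361)
    q=np.array([proj(s,[x+27*np.cos(a)*np.cos(t),y+27*np.sin(a),z+27*np.cos(a)*np.sin(t)]) for a in th])
    return np.array([q[:,1].min()-260,q[:,1].max()-373,q[:,0].min()-210,q[:,0].max()-350])
r=least_squares(f,[534,-14,82,0]);print(r.x,r.fun)
hsv=cv2.cvtColor(s['color'],cv2.COLOR_RGB2HSV)
" 2>&1; python3 -m pendant '[0,0,-0.1,0,0,0,-0.2,0,0,-0.05,0,0,0,-0.2,0,0,0,0,0,0,-0.2]'
```

```text
[ 5.38793884e+02 -1.54500049e+01  7.91680126e+01 -7.68919508e-02] [ 0.00000000e+00 -2.27373675e-13  5.68434189e-14  5.68434189e-14]
time_s: 10.45
eef_pos: [533.4, -14.2, 69.2]
orientation: [-0.145, -3.138, -0.0]
contact_force: [-0.2, 0.1, -0.1]
finger_gap: 52.4
gripper_force: 62.8
```

```bash
python3 -m pendant '[0,0,-0.05,0,0,0,-0.2,0,0,-0.05,0,0,0,-0.2,0,0,0,0,0,0,-0.2]';python3 -m pendant '[0,0,-0.05,0,0,0,-0.2,0,0,0,0,0,0,-0.2]'
```

```text
time_s: 10.75
eef_pos: [533.5, -14.2, 67.3]
orientation: [-0.145, -3.138, -0.0]
contact_force: [-0.6, 0.5, -0.6]
finger_gap: 52.8
gripper_force: 62.8
time_s: 10.95
eef_pos: [533.5, -14.3, 67.2]
orientation: [0.145, 3.138, 0.0]
contact_force: [-2.2, 0.5, 6.4]
finger_gap: 53.0
gripper_force: 63.4
```

```bash
python3 -m pendant '[0,0,-0.05,0,0,0,-0.2,0,0,0,0,0,0,-0.2]'; python3 -m pendant '[0,0,0,0,0,0,0.5,0,0,0,0,0,0,0.5,0,0,0,0,0,0,1,0,0,0,0,0,0,1,0,0,0,0,0,0,1,0,0,0,0,0,0,1]'; python3 -c "
from h import *
s=snap('wrist','w3');b=snap('scene','s3')
a=cv2.imread('pics/w3.png')
b=cv2.imread('pics/s3.png')[205:260,250:310];b=cv2.resize(b,(460,420),interpolation=2)
a=a[100:420,110:450]
cv2.imwrite('pics/c6.png',np.hstack([b,np.vstack([a,np.zeros((100,340,3),np.uint8)])]))"
```

```text
time_s: 11.15
eef_pos: [533.6, -14.3, 67.2]
orientation: [0.145, 3.137, -0.0]
contact_force: [-4.1, 0.4, 12.9]
finger_gap: 52.5
gripper_force: 64.0
time_s: 11.75
eef_pos: [533.5, -14.3, 65.1]
orientation: [-0.145, -3.138, -0.0]
contact_force: [0.5, 0.3, 0.1]
finger_gap: 85.2
gripper_force: 0.0
```

View pics/c6.png

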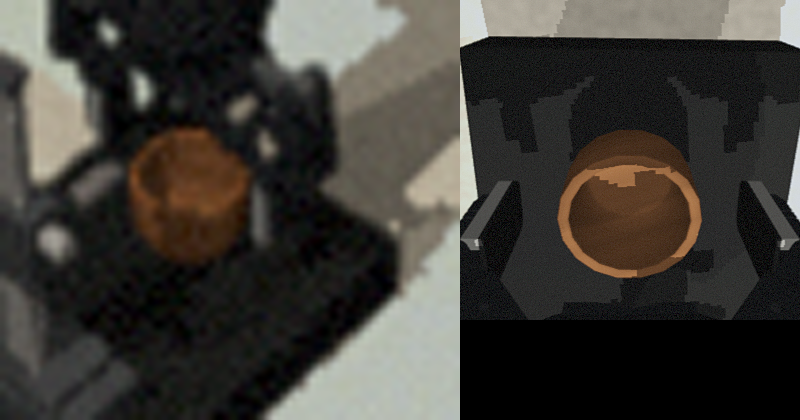

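Cup stands upright and released, with its rim centre at wrist pixel (280,317). Next I retreat straight up and take views for the pointer tip and cup.

```bash
python3 -m pendant '[0,0,0.3,0,0,0,1,0,0,0.8,0,0,0,1,0,0,1,0,0,0,1,0,0,1,0,0,0,1,0,0,0.9,0,0,0,1,0,0,0,0,0,0,1,0,0,0,0,0,0,1]'; python3 -c "
from h import *
snap('wrist','w4')"
python3 -m pendant '[0,0,1,0,0,0,1,0,0,1,0,0,0,1,0,0.5,1,0,0,0,1,0,1,1,0,0,0,1,0,1,0,0,0,0,1,0,1,0,0,0,0,1,0,1,0,0,0,0,1,0,0,0,0,0,0,1,0,0,0,0,0,0,1]'; python3 -c "
from h import *
w5=snap('wrist','w5');snap('top','t5');snap('scene','s5')
from scipy.optimize import least_squares
s=load('w3')
print('cup w3',at(s,280,317,78)[:2],'scene',at(load('s3'),250+190/7.667,205+166/7.636,78)[:2])
w=[]
for n,f in(('w4',2.2),('w5',2.2),('t5',5),('s5',5)):
    s=load(n);u,v=proj(s,[596.5,-5.5,135.7]);hw,hh=200/f,150/f
    u0,v0=int(round(u-hw)),int(round(v-hh))
    M=np.float32([[f,0,-u0*f],[0,f,-v0*f]]);w.append(cv2.warpAffine(s['color'][:,:,::-1],M,(400,300),flags=cv2.INTER_CUBIC))
    print(n,u0,v0,f,u,v)
m=np.vstack([np.hstack(w[:2]),np.hstack(w[2:])]);m=np.clip(m.astype(float)*1.5,0,255)
cv2.imwrite('pics/c7.png',m)"
```

```text
time_s: 12.55
eef_pos: [533.5, -14.3, 145.5]
orientation: [0.145, 3.138, 0.0]
contact_force: [-0.0, 1.1, 0.7]
finger_gap: 85.6
gripper_force: 0.0
time_s: 13.5
eef_pos: [533.0, 75.7, 224.2]
orientation: [-0.143, -3.136, 0.001]
contact_force: [-0.1, -0.4, -0.8]
finger_gap: 85.5
gripper_force: 0.0
cup w3 [532.12211669 -14.83927492] scene [533.89452235 -14.734822  ]
w4 221 335 2.2 311.9114333671144 402.9264536867146
w5 80 252 2.2 170.7642436836683 320.0178054302294
t5 236 151 5 276.32402960085994 181.12551071624188
s5 225 197 5 265.4427543844919 227.0191261678757[ WARN:0@5.321] global loadsave.cpp:1063 imwrite_ Unsupported depth image for selected encoder is fallbacked to CV_8U.
```

View pics/c7.png

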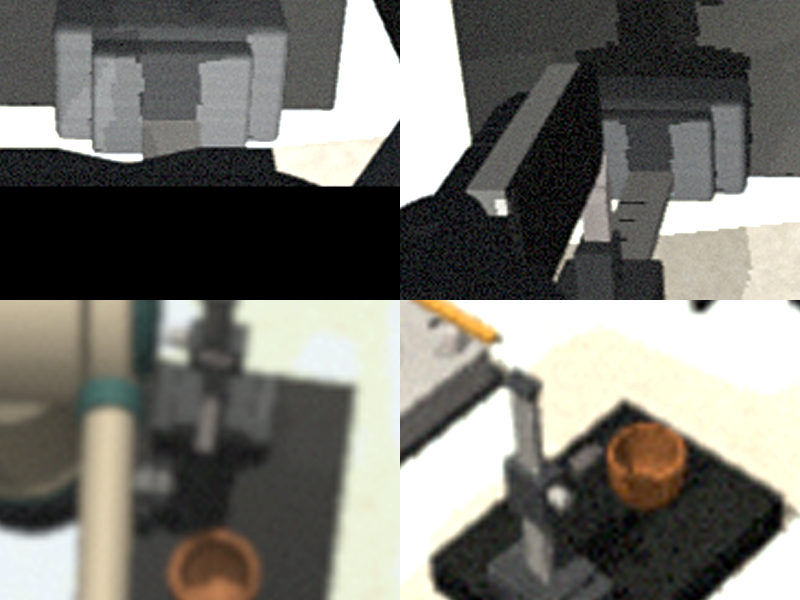

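The tip shows at top (277,181) and scene (265,227), matching the first measurement. The cup stands upright with clearance to it. I check the triangulation against the known rim height, and go to the loupe.

```bash
python3 -c "
from h import *
t,s=load('t5'),load('s5')
print(tri(t,(236+214/5,151+276/5),s,(225+246/5,197+147/5)))
print(tri(t,(236+205/5,151+152/5),s,(225+201/5,197+149/5)))
def dark(n,z,box):
    im=load(n);g=im['color'].max(2);m=np.zeros_like(g);x0,y0,x1,y1=box;m[y0:y1,x0:x1]=(g[y0:y1,x0:x1]<60)
    k,l,st,c=cv2.connectedComponentsWithStats(m);i=1+np.argmax(st[1:,4]);p=np.argwhere(l==i)[:,::-1].astype(float)
    q=np.array([at(im,u,v,z)[:2] for u,v in p]);v=np.linalg.svd(q-q.mean(0))[2][0]
    e=(q-q.mean(0))@v;print(n,st[i],q.mean(0),np.degrees(np.arctan(v[1]/v[0])),np.ptp(e))
dark('top0',14,(170,185,205,230));dark('scene0',14,(335,262,370,292))"
python3 -m pendant '[0,1,0,0,0,0,1,0,1,0,0,0,0,1,0,1,0,0,0,0,1,0,1,0,0,0,0,1,0,1,0,0,0,0,1,0,1,0,0,0,0,1,0,1,0,0,0,0,1,0,1,0,0,0,0,1,0,1,0,0,0,0,1,0,1,-1,0,0,0,1,0,0,-1,0,0,0,1,0,0,-1,0,0,0,1,0,0,0,0,0,0,1,0,0,0,0,0,0,1]'
python3 -c "
from h import *
s=snap('wrist','w6')
for p in([536,280,18],[482,284,18],[622,274,12]):print(proj(s,p))"
```

```text
(array([533.90416385, -15.88386119,  78.83902451]), np.float64(2.0617047478654724))
(array([595.77041605,  -7.3112284 , 135.08357632]), np.float64(0.4505375680990134))
top0 [183 194   7  30 122] [531.30867055 280.98701115] -3.567110800313984 95.19784560719899
scene0 [342 268  19  23 135] [536.09417836 283.73537826] -3.4722979503093456 100.247362059365
time_s: 15.05
eef_pos: [533.8, 275.1, 165.3]
orientation: [-0.146, -3.138, 0.001]
contact_force: [0.2, 0.4, 0.4]
finger_gap: 85.7
gripper_force: 0.0
[287.327703   197.83430668]
[286.39477623 126.37149335]
[288.878733   291.94871069]
```

```bash
cat > hd.py <<'E'
from h import *
import sys
def handle(n,z,box):
    im=load(n);g=im['color'].max(2);m=np.zeros_like(g);x0,y0,x1,y1=box;m[y0:y1,x0:x1]=(g[y0:y1,x0:x1]<60)
    k,l,st,c=cv2.connectedComponentsWithStats(m);print(st[1:][st[1:,4]>100].tolist())
    i=1+np.argmax(st[1:,4]);p=np.argwhere(l==i)[:,::-1].astype(float)
    q=np.array([at(im,u,v,z)[:2] for u,v in p]);r=cv2.minAreaRect(q.astype(np.float32));print(r)
    v=np.linalg.svd(q-q.mean(0),full_matrices=False)[2][0];print(q.mean(0),np.degrees(np.arctan(v[1]/v[0])))
E
python3 -c "
from hd import *
handle('w6',18,(200,60,370,300))
s=load('w6')['color'].max(2)
print(s[::12,287].tolist()); print(s[180,200:370:6].tolist())"
```

```text
[[277, 123, 24, 126, 2813]]
((528.9900512695312, 281.7820129394531), (17.04384422302246, 98.94985961914062), 85.65748596191406)
[526.16231106 282.21840641] -4.192338964949557
[107, 108, 142, 143, 145, 146, 146, 145, 150, 144, 110, 15, 29, 35, 25, 30, 29, 31, 30, 30, 29, 113, 122, 123, 120, 120, 122, 56, 113, 48, 98, 93, 95, 96, 15]
[149, 146, 149, 146, 148, 147, 152, 149, 150, 144, 151, 149, 150, 43, 29, 27, 23, 150, 151, 146, 148, 147, 147, 144, 141, 149, 146, 144, 149]
```

```bash
python3 -m pendant '[0.4,0.1,-1,0,0,0.27,1,0.4,0.1,-1,0,0,0,1,0.3,0.05,-1,0,0,0,1,0,0,-1,0,0,0,1,0,0,-1,0,0,0,1,0,0,-1,0,0,0,1,0,0,-0.6,0,0,0,1,0,0,-0.4,0,0,0,1,0,0,0,0,0,0,1,0,0,0,0,0,0,1]'
```

```text
time_s: 16.1
eef_pos: [556.2, 280.9, 26.2]
orientation: [0.115, 3.138, 0.001]
contact_force: [0.6, 0.0, 0.3]
finger_gap: 85.7
gripper_force: 0.0
```

```bash
python3 -m pendant '[0,-0.05,-0.4,0,0,0,1,0,0,-0.25,0,0,0,1,0,0,0,0,0,0,0.2,0,0,0,0,0,0,-0.2,0,0,0,0,0,0,-0.5,0,0,0,0,0,0,-1,0,0,0,0,0,0,-1,0,0,0,0,0,0,-1,0,0,0,0,0,0,-1,0,0,0,0,0,0,-1]'
```

```text
time_s: 17.1
eef_pos: [555.9, 279.9, 12.8]
orientation: [0.115, 3.139, 0.001]
contact_force: [0.1, -0.1, 3.4]
finger_gap: 16.7
gripper_force: 61.4
```

```bash
python3 -m pendant '[0,0,0.2,0,0,0,-1,0,0,0.4,0,0,0,-1,0,0,0.6,0,0,0,-1,0,0,0.8,0,0,0,-1,0,0,0.8,0,0,0,-1,0,0,0.8,0,0,0,-1,-0.2,0,0.8,0,0,0,-1,-0.4,0,0.8,0,0,0,-1,-0.5,0,0.8,0,0,0,-1,-0.5,0,0.8,0,0,0,-1,-0.6,0,0.6,0,0,0,-1,-0.6,0,0.3,0,0,0,-1,-0.6,0,0,0,0,0,-1,-0.6,0,0,0,0,0,-1,-0.3,0,0,0,0,0,-1,-0.1,0,0,0,0,0,-1,0,0,0,0,0,0,-1]'
python3 -c "
from hd import *
s=snap('wrist','w7');snap('scene','s7');snap('top','t7')
e=arm.get_obs()['eef_pos'];print(e,'pred lens px',[proj(load(n),e+[65.9,-4.9,-0.8]) for n in('w7','s7','t7')])
g=s['color'].max(2);u,v=proj(s,e+[65.9,-4.9,-.8]).astype(int);print(g[::10,u].tolist());print(g[v,::10].tolist())"
```

```text
time_s: 18.8
eef_pos: [467.3, 279.7, 166.0]
orientation: [-0.115, -3.139, 0.0]
contact_force: [-0.1, 0.3, -1.5]
finger_gap: 16.6
gripper_force: 60.9
[468.06425884 279.79818469 166.105358  ] pred lens px [array([281.50114845, 427.62626572]), array([354.48830562, 245.57926068]), array([176.88912679, 196.91664677])]
[132, 129, 131, 127, 138, 132, 124, 133, 133, 131, 130, 18, 23, 22, 32, 17, 25, 23, 34, 24, 10, 18, 28, 26, 25, 43, 44, 33, 31, 46, 39, 34, 31, 37, 34, 11, 133, 137, 176, 155, 133, 0]Traceback (most recent call last):
  File "<string>", line 5, in <module>
    g=s['color'].max(2);u,v=proj(s,e+[65.9,-4.9,-.8]).astype(int);print(g[::10,u].tolist());print(g[v,::10].tolist())
                                                                                                  ~^^^^^^^^
IndexError: index 427 is out of bounds for axis 0 with size 420
```

```bash
python3 -c "
from h import *
s=load('w7');e=np.array([468.06,279.8,166.1]);g=s['color'].max(2)
print([ (v,int(g[v,279])) for v in range(98,122,2)])
yc=-np.radians(4.2);c,sn=np.cos(yc),np.sin(yc)
for t in(-.15,-.1,-.05,0,.05,.1,.15): # t>0 lens droops, handle end rises; pivot at grip z=TCP-4+...
    piv=e+[0,0,-3]
    def P(dx,dy,dz):
        a=dx*np.cos(t)+dz*-np.sin(-t)*1; b=-dx*np.sin(t)+dz*np.cos(t)
        return piv+[a*c-dy*sn,a*sn+dy*c,b]
    L,R=[proj(s,P(-77,y,8)) for y in(-9,9)];b=proj(s,P(-77,0,-10))
    print(t,L,R,'bottom',b)
for v in range(106,180,8):
    d=np.where(g[v,200:360]<70)[0]+200;print(v,d.min(),d.max()) if len(d) else None
"
```

```text
[(98, 133), (100, 132), (102, 136), (104, 138), (106, 7), (108, 7), (110, 20), (112, 20), (114, 19), (116, 29), (118, 21), (120, 14)]
-0.15 [256.7050785  100.17947469] [308.10458335 100.18334578] bottom [282.07504031 105.27793629]
-0.1 [256.04286968 100.41849496] [308.92542318 100.42251443] bottom [282.14024395 103.21246981]
-0.05 [255.35316219 101.27963457] [309.77982194 101.28390744] bottom [282.20847977 101.56069217]
0 [254.63641557 102.8152762 ] [310.667165   102.81992471] bottom [282.27979018 100.36236256]
0.05 [253.89342297 105.07980142] [311.58642238 105.084967  ] bottom [282.3542005   99.66023254]
0.1 [253.12536794 108.12901854] [312.53607874 108.13486367] bottom [282.4317149  99.5000182]
0.15 [252.33388482 112.01940473] [313.51405928 112.0261147 ] bottom [282.5123117   99.93029599]
106 213 294
114 212 303
122 210 305
130 208 304
138 206 304
146 205 304
154 203 304
162 201 304
170 200 304
178 200 303
```

```bash
cat > fit.py <<'E'
from h import *
from scipy.optimize import minimize
def fit(n,e,cl=None):
    im=load(n);g=cv2.GaussianBlur(im['color'],(3,3),0).astype(np.float32)
    th=np.linspace(0,2*np.pi,180,endpoint=False);yc=np.radians(-4.2)
    c,s=np.cos(yc),np.sin(yc)
    f=210/np.tan(np.radians(im['vertical_fov'])/2);E=np.array(im['extrinsics'])
    def pr(p,r,h):
        dx,dy,dz,t=p; lx=66+dx+r*np.cos(th);ly=dy+r*np.sin(th);lz=-4+dz-(r*np.cos(th))*np.sin(t)+h
        W=e[:,None]+np.array([lx*c-ly*s,lx*s+ly*c,lz]);q=E[:3,:3]@W+E[:3,3:];return q[:2]/q[2]*f+np.array([[im['cx']],[im['cy']]])
    def samp(q):return cv2.remap(g,q[0].astype(np.float32)[None],q[1].astype(np.float32)[None],cv2.INTER_LINEAR)[0]
    def score(p):
        a=np.linalg.norm(samp(pr(p,38.5,3))-samp(pr(p,34.5,3)),axis=1)
        return a.mean()
    res=[]
    for t in np.arange(-.2,.21,.04):
      for dz in range(-14,15,2):
        best=max((score((dx,dy,dz,t)),dx,dy) for dx in range(-6,7,2) for dy in range(-4,5,2))
        res.append((best[0],best[1],best[2],dz,round(t,2)))
    res.sort(reverse=True);return res[:6]
E
python3 -c "
from fit import *
e=np.array([468.06,279.8,166.1])
for n in('s7','t7'):print(n,*fit(n,e),sep='\n')
g=load('w7')['color'].max(2)
for v in range(104,150,5):print(v,g[v,200:320:4].tolist())"
```

```text
s7
(np.float32(41.530678), -4, -4, -8, np.float64(0.04))
(np.float32(41.481686), -2, -4, -6, np.float64(0.04))
(np.float32(41.323612), 0, -2, -4, np.float64(0.04))
(np.float32(41.291847), 6, 0, 4, np.float64(0.04))
(np.float32(41.23634), 2, -2, -2, np.float64(0.04))
(np.float32(41.19817), 6, 0, 4, np.float64(0.0))
t7
(np.float32(29.45856), 2, -4, 0, np.float64(-0.2))
(np.float32(29.280483), 2, -4, 0, np.float64(-0.16))
(np.float32(29.234081), 2, -4, -2, np.float64(-0.2))
(np.float32(29.135395), 4, -2, -8, np.float64(-0.2))
(np.float32(29.069668), 4, -2, -10, np.float64(-0.2))
(np.float32(29.031277), 2, -4, -2, np.float64(-0.16))
104 [131, 134, 135, 102, 41, 132, 170, 173, 177, 173, 170, 172, 174, 175, 171, 172, 184, 181, 185, 147, 140, 142, 125, 155, 177, 173, 176, 172, 173, 172]
109 [131, 124, 131, 69, 42, 173, 169, 174, 171, 170, 173, 172, 171, 169, 159, 0, 13, 13, 16, 10, 12, 15, 12, 2, 16, 27, 148, 174, 171, 173]
114 [127, 129, 123, 41, 36, 174, 170, 170, 169, 172, 172, 172, 173, 172, 0, 0, 8, 7, 18, 22, 11, 10, 22, 24, 16, 26, 105, 173, 171, 169]
119 [133, 132, 118, 42, 77, 172,
[... 242 characters left out ...]
1]
129 [131, 135, 58, 39, 172, 171, 171, 172, 173, 172, 131, 132, 128, 116, 12, 15, 22, 6, 18, 32, 24, 25, 21, 18, 28, 14, 25, 133, 133, 128]
134 [129, 131, 36, 39, 175, 172, 169, 175, 172, 173, 134, 134, 136, 120, 19, 20, 19, 27, 37, 28, 23, 11, 13, 29, 18, 27, 14, 132, 129, 131]
139 [130, 115, 41, 107, 171, 178, 178, 179, 171, 173, 126, 131, 139, 129, 21, 12, 13, 14, 24, 25, 12, 15, 26, 24, 18, 21, 29, 138, 136, 135]
144 [132, 88, 40, 178, 170, 174, 174, 176, 171, 169, 135, 131, 133, 130, 16, 21, 15, 27, 23, 25, 12, 9, 16, 3, 19, 11, 22, 138, 135, 132]
149 [134, 51, 44, 172, 172, 175, 172, 174, 171, 165, 131, 135, 139, 137, 13, 21, 26, 17, 22, 16, 20, 25, 19, 13, 15, 10, 33, 140, 136, 132]
```

```bash
python3 -m pendant '[0,-0.3,0,0,0,0,-1,0,-0.6,0,0,0,0,-1,0,-0.8,0,0,0,0,-1,0,-0.8,0,0,0,0,-1,0,-0.8,0,0,0,0,-1,0,-0.8,0,0,0,0,-1,0,-0.8,0,0,0,0,-1,0,-0.8,0,0,0,0,-1,0,-0.8,0,0,0,0,-1,0,-0.8,0,0,0,0,-1,0,-0.8,0,0,0,0,-1,0,-0.8,0,0,0,0,-1,0,-0.8,0,0,0,0,-1,0,-0.8,0,0,0,0,-1,0,-0.8,0,0,0,0,-1,0,-0.8,0,0,0,0,-1,0,-0.8,0,0,0,0,-1,0,-0.8,0,0,0,0,-1,0,-0.5,0,0,0,0,-1,0,-0.25,0,0,0,0,-1]'
python3 -m pendant '[0,0,0,0,0,0,-1,0,0,-0.2,0,0,0,-1,0,0,-0.4,0,0,0,-1,0,0,-0.3,0,0,0,-1,0,0,-0.2,0,0,0,-1,0,0,0,0,0,0,-1,0,0,0,0,0,0,-1]'
python3 -c "
from fit import *
for n in('wrist','scene','top'):snap(n,n[0]+'8')
e=arm.get_obs()['eef_pos'];print(e)
for n in('s8','t8'):print(n,*fit(n,e),sep='\n')
for n in('s8','t8'):print([proj(load(n),e+[66,-4.9,-4+d]) for d in(0,)],proj(load(n),[596,-6.5,135.4]))"
```

```text
time_s: 20.95
eef_pos: [467.3, -10.6, 166.5]
orientation: [0.118, 3.139, 0.0]
contact_force: [0.4, 1.0, -1.2]
finger_gap: 16.4
gripper_force: 60.9
time_s: 21.65
eef_pos: [467.5, -9.1, 144.1]
orientation: [-0.115, -3.139, -0.0]
contact_force: [0.1, 0.7, -1.1]
finger_gap: 16.8
gripper_force: 60.9
[467.76554052  -9.25834335 144.56210345]
s8
(np.float32(35.632095), 2, -4, -4, np.float64(0.2))
(np.float32(35.554623), -4, 0, -10, np.float64(0.2))
(np.float32(35.4894), 4, -2, -2, np.float64(0.2))
(np.float32(35.420128), 6, 0, 2, np.float64(0.2))
(np.float32(35.41464), -6, -2, -12, np.float64(0.2))
(np.float32(35.26818), -2, 2, -8, np.float64(0.2))
t8
(np.float32(5.4085407), 6, -4, 14, np.float64(-0.2))
(np.float32(5.3550725), 6, -4, 14, np.float64(-0.16))
(np.float32(5.3290734), 6, -4, 12, np.float64(-0.2))
(np.float32(5.312047), 6, -4, 14, np.float64(-0.12))
(np.float32(5.296919), 6, -4, 12, np.float64(-0.16))
(np.float32(5.2862053), 6, -4, 10, np.float64(-0.2))
[array([274.49169646, 213.60882994])] [265.28763216 226.86615119]
[array([278.69506302, 201.76274977])] [276.65965835 181.32679216]
```

```bash
cat >> fit.py <<'E'
def rigid(n,e):
    im=load(n);g=cv2.GaussianBlur(im['color'],(3,3),0).astype(np.float32);th=np.linspace(0,2*np.pi,240,endpoint=False)
    c,s=np.cos(np.radians(-4.2)),np.sin(np.radians(-4.2));out=[]
    def samp(dx,dy,dz,t,r):
        a=66+dx+r*np.cos(th);W=np.array([a*np.cos(t),dy+r*np.sin(th),-a*np.sin(t)-4+dz])
        W=np.array([W[0]*c-W[1]*s,W[0]*s+W[1]*c,W[2]])+e[:,None]
        q=np.array([proj(im,w) for w in W.T]).astype(np.float32);return cv2.remap(g,q[None,:,0],q[None,:,1],1)[0]
    for t in np.arange(-.16,.17,.04):
        out.append(max((round(float(np.linalg.norm(samp(dx,dy,0,t,38.5)-samp(dx,dy,0,t,34.5),axis=1).mean()),1),dx,dy) for dx in(-4,-2,0,2,4) for dy in(-4,-2,0,2))+(round(t,2),))
    print(n,*out)
E
python3 -c "
from fit import *
rigid('s7',np.array([468.06,279.8,166.1]));rigid('s8',np.array([467.77,-9.26,144.56]))
for n in('w7','w8'):
    g=load(n)['color'].max(2);print(n,[int(x) for x in g[96:116,279]],[int(x) for x in g[150,250:312:3]])
a=load('w7')['color'][105:180,250:310].astype(int);b=load('w8')['color'][105:180,250:310].astype(int);print(np.abs(a-b).max(2).mean())
"
```

```text
s7 (26.8, 4, 2, np.float64(-0.16)) (31.3, 4, 2, np.float64(-0.12)) (36.2, 4, 0, np.float64(-0.08)) (38.6, 4, -2, np.float64(-0.04)) (40.9, 0, -2, np.float64(0.0)) (41.3, -2, -4, np.float64(0.04)) (41.0, -4, -4, np.float64(0.08)) (39.0, -4, -4, np.float64(0.12)) (37.5, -4, -4, np.float64(0.16))
s8 (23.5, 4, 2, np.float64(-0.16)) (24.7, 2, 2, np.float64(-0.12)) (24.9, 0, 0, np.float64(-0.08)) (25.8, 0, -2, np.float64(-0.04)) (26.6, 4, -2, np.float64(0.0)) (29.6, 4, -4, np.float64(0.04)) (31.1, -2, 2, np.float64(0.08)) (32.9, -4, 0, np.float64(0.12)) (33.8, -4, -2, np.float64(0.16))
w7 [127, 132, 133, 129, 132, 136, 136, 137, 138, 54, 7, 19, 7, 3, 20, 24, 20, 16, 19, 17] [138, 100, 12, 15, 17, 24, 24, 19, 15, 22, 15, 24, 13, 31, 25, 26, 0, 14, 31, 144, 138]
w8 [135, 131, 134, 134, 135, 137, 137, 139, 140, 59, 17, 8, 20, 21, 28, 14, 18, 17, 12, 9] [126, 92, 20, 24, 20, 15, 24, 32, 13, 4, 23, 19, 22, 13, 24, 28, 10, 28, 29, 129, 133]
15.259333333333334
```

```bash
python3 -c "
from h import *
s=load('w8');g=cv2.GaussianBlur(s['color'],(1,5),0).max(2).astype(float)
rows=np.arange(118,215,4);W=[]
for v in rows:
    r=g[v];
    def edge(d):
        u=280
        while r[u]<75:u+=d
        return u-d*(r[u]-75)/(r[u]-r[u-d])
    W.append(edge(1)-edge(-1))
W=np.array(W);print(W.round(1))
e=np.array([467.77,-9.26,144.56])
c,sn=np.cos(np.radians(-4.2)),np.sin(np.radians(-4.2))
for t in(-.12,-.08,-.04,0,.04,.08,.12):
    L=[];R=[]
    for a in np.linspace(-75,-10,40):
        for y,l in((-9,L),(9,R)):
            x=a*np.cos(t);l.append(proj(s,e+[x*c-y*sn,x*sn+y*c,-a*np.sin(t)+5]))
    L,R=np.array(L),np.array(R)
    w=np.abs(np.interp(rows,R[:,1],R[:,0])-np.interp(rows,L[:,1],L[:,0]))
    k=(rows>=max(L[0,1],118))&(rows<=L[-1,1]);sc=(W[k]@w[k])/(w[k]@w[k]);print(t,round(sc,3),np.sqrt(np.mean((W[k]-sc*w[k])**2)).round(2),k.sum(),w[[1,8,16]].round(1))
"
```

```text
[ 51.   51.7  51.3  51.4  51.8  51.9  51.9  51.6  51.4  51.2  50.9  50.9
  50.6  50.6  50.5  49.9  49.9  49.9  49.5  49.5  49.2  49.   48.9  49.1
 162.6]
-0.12 1.085 22.25 25 [51.8 51.  50.2]
-0.08 1.067 22.3 25 [52.9 52.  50.9]
-0.04 1.049 22.36 25 [54.1 53.  51.7]
0 1.03 22.42 25 [55.3 54.  52.5]
0.04 1.011 22.49 25 [56.6 55.1 53.4]
0.08 0.991 22.55 25 [57.9 56.2 54.3]
0.12 0.971 22.62 25 [59.4 57.5 55.3]
```

```bash
python3 -m pendant '[0,0,0,0,0,0,-1,0,0,0,0,0,0,-1,0,0,0,0,0,0,-1]'; python3 -c "
from cell import arm;print(arm.sign_off())"
```

```text
time_s: 22.1
eef_pos: [467.6, -9.3, 144.5]
orientation: [0.115, 3.139, 0.0]
contact_force: [0.0, -0.5, -1.1]
finger_gap: 16.7
gripper_force: 60.9
the job is handed in; nothing more can be done
None
```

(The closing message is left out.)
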